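Copy a brace's angle with a sliding bevel

ROBOT

A 6-joint arm with a two-finger parallel gripper is mounted at the origin on a cart in front of the work surface, level with it; the furniture and walls round the work are solid. World frame = base frame: x ahead of the robot, y to its left, z up, the work surface at z = 0. Lengths are in m, angles in rad, forces in N, time in s.
With the tool pointing down it reaches from about 0.375 to 0.9 m from the base axis. Payload 3.1 kg.
Tool frame: the origin (TCP) lies between the finger pads; the fingertips stand 17 mm ahead of it and the grasp point (between the pads) lies 2 mm behind it; z points along the fingers, y is the line along which they close (so a half turn about z gives the same grasp; the last joint's range is limited). The gripper opens to 85 mm and grips with 20 to 120 N. Pads are 22 mm wide; open, the fingers measure 114 mm over their backs; the gripper's body (76 mm by 85 mm) begins 54 mm behind the grasp point. The pads swing forward as they close: fully open they stand 13 mm farther back than shut.
Start: joints at [-1.486, 0.527, 1.433, -0, 1.181, -0.178], TCP at [0.162, -0.604, 0.248] pointing down, gripper open.
Joint ranges: [-3.08, 3.08], [-0.75, 2.2], [0.22, 2.44], [-1.43, 4.57], [0, 2.65], [-2.85, 2.85]. Speed limits (rad/s): [2.79, 2.79, 3.14, 3.14, 3.14, 3.14].

INTERFACE

Orientations are given as a unit quaternion [x, y, z, w].
In Python, from station import sense, vision, order gives the robot as it stands.
- The arm moves only by the shell command python3 -m crank 'ROWS' [OPENING] [FORCE]. ROWS is JSON, a list of rows, each an object with "dp": the shift along the world's x, y, z in units of 30 mm (1.0 is 30 mm), a list of three; "angular": the turn, a rotation vector about the world's x, y, z in degrees, a list of three. In form: [{"dp": [dx, dy, dz], "angular": [ax, ay, az]}, ...]. A call has 1 to 20 rows; each row shifts and turns the commanded pose from where the row before left it; what a row does not reach is not made up. A row lasts 1/10 s, in which the tool goes at most 50 mm and 8.59 degrees, less where a joint would pass 70% of its speed; a pose out of reach is approached as far as the arm can. A call is refused whole if a number of a shift passes 1 or a number of a turn 8.59, either way. A call with a gripper value outside its range is refused whole. OPENING is the closure, from 0 (fully open) to 1 (shut), set as the call begins (- or left out, the last holds). The fingers move at their own pace and stop on an object; FORCE is the grip in N (left out, the last holds). Time passes only in rows, so rows that do not move let the fingers close. It gives the time, the measured TCP pose, the force, the opening and the grip force at its end, in the units of the state.
- sense(): the state, without advancing time (a new reading comes with each control period).
- vision.snapshot(name): name is "side" or "top" or "wrist"; returns a dict with "image" (400x640x3 uint8, blue, green, red), "range_z" (400x640 float32, m along the optical axis (not along the pixel's ray), 0 where there is no reading), "mtx" (3x3 intrinsics, pixels), "dist" ([k1, k2, p1, p2, k3] as OpenCV has them; the pictures are not rectified), "pose" (4x4, takes a point from camera to world coordinates); the wrist camera has in their place "mount" (4x4, takes a point from camera to tool coordinates, whose origin is the TCP and whose axes are the flange's). Camera axes: x right, y down, z forward; pixel columns grow to the right and rows downward; lengths in m; the calibration is good to about 2 mm. A picture is of the moment at which its call begins: read the wrist's pose just before it.
- order.sign_off(): hands the job in; it is judged then, once.
The state is a dict: "t": time; "q": joint angles; "qd": joint speeds; "tau": joint torques, N m; "tcp_pos": TCP position; "tool_rot": TCP orientation; "force": force on the tool from outside, world axes, zero at the start; "ft_torque": the same for the moment, N m; "finger_gap": opening from 0.0 (shut) to 1.0 (fully open); "gripper_force": force on a finger pad.
Only numpy, scipy, OpenCV 4.12 (cv2) and the standard library are available. Lean on these libraries where they do the work, as an engineer would, in place of code of your own. Each camera call takes 0.05 s, during which the arm holds its last target. There are 200 camera calls.

TASK

Slide and swing the bevel so that the right-hand edge of its blade is pressed gently and flush along the sample brace, then clamp that angle by pressing the lever fully down. Slide the clamped bevel fully left to its end stop, then lay the loose dark blank flat on the bench on the right-hand side of the blade and press it gently until its long side is flush against the middle of the blade; leave it there with the copied angle unchanged, and do not disturb the small offcut and the tin beside the work.

Things in the scene. Friction and masses are not known exactly. Their poses are not given: they have to be found in the camera images.
- fence_rail: Aluminium rail 375 x 46 mm, 10 mm high, screwed to the bench. Origin on the bench under the line on which the bevel's pivot travels; its y runs along the rail to the left, x away from the robot. The wooden end stop (20 mm long, 28 mm high) is at y +180 to +200 mm; the rail ends at y -175 mm and covers x -16 to +30 mm.
- bevel_stock (a joint): Position of the bevel's stock along the rail, m, growing to the left (rail +y). The blade pivot is at rail y = value - 0.150, x = 0. 0.270 is fully home at the left end stop. Slides freely (about 0.4 N). About the pivot the stock covers rail x -6 to +34 mm and y -37 to +60 mm, up to 45 mm high without knob and lever.
- knob_mid (a point): Centre of the black upright finger knob on the stock's left wing: diameter 16 mm, 28 mm tall, its foot 30 mm and top 58 mm above the bench. Grip or push it to slide the stock. It is 12 mm beyond (rail +x) and 46 mm left (rail +y) of the blade pivot.
- clamp_lever (a joint): Angle of the cam clamp lever, rad: 0 open (lever points 32 deg, 0.55 rad, up and away from the robot), 0.55 level, 0.60 end of travel. Above 0.5 the blade is clamped: a brass bar under the lever brakes it against pushes up to about 20 N. It stays where it is left. Pressing it down takes about 4 to 8 N.
- lever_tip (a point): On the upper face of the dark steel cam lever (13 mm wide, 7 mm thick), 55 mm from its axle and 17 mm short of its end. The axle lies along rail y, right above the blade pivot, 31.5 mm above the bench. 
- blade_mid (a point): Middle of the blade's straight part, at half its thickness. The blade is a flat steel bar 22 mm wide (y -11 to +11 mm), 10 mm thick, its underside 11 mm above the bench, with a round disc of radius 30 mm about its pivot. Its pivot is at x +100 mm in this frame, its free end at x -65 mm (towards the robot); x runs along the blade to the pivot, y to its left. Unclamped it swings stiffly (0.09 N m) up to 0.55 rad either side of square to the rail and stays where it is left.
- sample_mid (a point): Centre of the sample brace: a pale wooden bar 130 mm long (x), 36 mm wide (y), 24 mm high (z), screwed flat to the bench in front of the right half of the rail with two dark screws. x runs along it towards the rail, y to its left; its left long face is at y +18 mm. Its angle differs every time. It should not be pressed with more than about 20 N.
- sample_brace: The same sample brace; origin at the centre of its underside.
- bevel_blade: The same blade, with its hinge; origin on the pivot axis at bench height, x along the blade away from its free end, y to its left.
- blank_mid (a point): Centre of the loose blank: a dark wooden bar 45 mm wide (x), 140 mm long (y), 22 mm high (z), lying on the bench to the left, about 0.08 to 0.16 kg.
- blank: The same blank; origin at the centre of its underside. It should not be pressed against the blade with more than about 20 N.
- small_offcut_mid (a point): Bystander: small wooden offcut 22 x 75 x 16 mm between the blank and the bevel; its centre.
- parts_tin_mid (a point): Bystander: round tin 87 mm across, 35 mm high, at the right; its centre.

How it is judged:
On the way, in this order (a step that is already met when the one before it is completed fails the run):
1. the blade is pressed gently (over 2 N) and flush against the sample brace, still unclamped (angle between the x axis of blade_mid and the x axis of sample_mid, either way round below 0.025 rad and y of sample_mid in the frame of blade_mid between -0.0315 and -0.0265 m and contact force between bevel_blade and sample_brace above 2 N and value of joint clamp_lever below 0.3 rad), for 0.15 s.
2. the lever is clamped with the blade still flush on the sample (angle between the x axis of blade_mid and the x axis of sample_mid, either way round below 0.025 rad and y of sample_mid in the frame of blade_mid between -0.0315 and -0.0265 m and value of joint clamp_lever above 0.5 rad), for 0.2 s.
3. the clamped bevel is at the left end stop with its angle kept (angle between the x axis of blade_mid and the x axis of sample_mid, either way round below 0.025 rad and value of joint clamp_lever above 0.5 rad and value of joint bevel_stock above 0.266 m), for 0.2 s.
4. the blank is pressed (over 1.5 N) flush against the right edge of the blade (angle between the y axis of blank_mid and the x axis of blade_mid, either way round below 0.03 rad and y of blank_mid in the frame of blade_mid between -0.036 and -0.031 m and x of blank_mid in the frame of blade_mid between -0.045 and 0.045 m and height (world z) of blank_mid below 0.014 m and angle between blank_mid's own z axis and vertical below 0.06 rad and value of joint clamp_lever above 0.5 rad and value of joint bevel_stock above 0.266 m and contact force between blank and bevel_blade above 1.5 N), for 0.15 s.
At the end, for the whole second after the job is handed in: Bevel at its left stop (within 4 mm), clamped (over 0.5 rad), blade parallel to sample (0.025 rad); blank flat, still, right of the blade, parallel (0.03 rad), within 2 mm of its edge, blank's middle at most 45 mm nearer the free end, 60 mm nearer the pivot, than the blade's (all of step 3 and angle between the y axis of blank_mid and the x axis of blade_mid, either way round below 0.03 rad and y of blank_mid in the frame of blade_mid between -0.036 and -0.031 m and x of blank_mid in the frame of blade_mid between -0.045 and 0.045 m and height (world z) of blank_mid below 0.014 m and angle between blank_mid's own z axis and vertical below 0.06 rad and linear speed of blank below 0.01 m/s); the robot touches nothing.
It fails at once if the sample brace is pressed with more than 20 N (contact force between bevel_blade and sample_brace above 20 N).
It fails at once if the blank is pressed against the blade with more than 20 N (contact force between blank and bevel_blade above 20 N).
It fails at once if the small offcut or the tin is disturbed by more than 30 mm (distance of any of small_offcut_mid, parts_tin_mid from where it was at the start of the episode above 0.03 m).
It also fails if it takes over 72 s, if anything falls off the work surface, if the arm or the gripper's body presses on something with over 40 N, if the wrist force passes 120 N, or if a joint passes its speed limit or range.

## Working session

There is one attempt and no reset: what is moved stays moved. The work goes in short steps, Python scripts to look and compute and a shell command to move; the robot and the scene stay as the last step left them, time stands still between calls to the robot, and variables do not carry over. Pictures are saved under pics/ and viewed, at most 10 in all, crops included, and the job is handed in when it is done.

```bash
mkdir -p pics; ls; python3 - <<'E'
from station import sense, vision
import cv2,numpy as np,pickle
s=sense(); print(s)
for n in ("top","side"):
    d=vision.snapshot(n); pickle.dump(d,open(n+'.pkl','wb'))
    cv2.imwrite(f'pics/{n}0.png',d['image']); print(n,d['mtx'].tolist(),d['dist'],d['pose'].round(4).tolist() if 'pose' in d else '')
E
```

```text
pics
{'t': 0.0, 'q': array([-1.48647182e+00,  5.28467791e-01,  1.43393733e+00, -1.66748098e-05,
        1.18137278e+00, -1.78474532e-01]), 'qd': array([ 2.10288084e-03, -4.36199420e-04, -9.94776265e-05, -3.89229218e-05,
        1.68641171e-03,  1.83228441e-03]), 'tau': array([ 4.66602705e-04, -4.42347193e+01, -1.78023326e+01, -3.20380814e-04,
        8.36843450e-03,  1.12681371e-05]), 'tcp_pos': array([ 0.16234572, -0.60283079,  0.24732143]), 'tool_rot': array([ 9.91378490e-01,  1.31024794e-01,  4.37152064e-05, -1.09177798e-03]), 'force': array([ 0.27293728, -0.83895201, -0.96275402]), 'ft_torque': array([-0.03575159, -0.02677391,  0.00467989]), 'gripper_force': 0.0, 'finger_gap': 1.0022658650962037}
top [[430.5204254957421, 0.0, 317.6719339839972], [0.0, 430.5204254957421, 206.0418722644289], [0.0, 0.0, 1.0]] [-0.09687217  0.          0.          0.          0.        ] [[-0.0209, -0.9959, 0.0881, 0.4051], [-0.9997, 0.0196, -0.0155, -0.0528], [0.0137, -0.0884, -0.996, 1.0465], [0.0, 0.0, 0.0, 1.0]]
side [[489.14414980781896, 0.0, 326.3330317414282], [0.0, 489.14414980781896, 204.90231603812495], [0.0, 0.0, 1.0]] [-0.13926535  0.          0.          0.          0.        ] [[-0.9853, 0.1429, -0.0931, 0.6293], [0.1703, 0.7919, -0.5865, 0.6504], [-0.0101, -0.5937, -0.8046, 1.0575], [0.0, 0.0, 0.0, 1.0]]
```

View pics/top0.png

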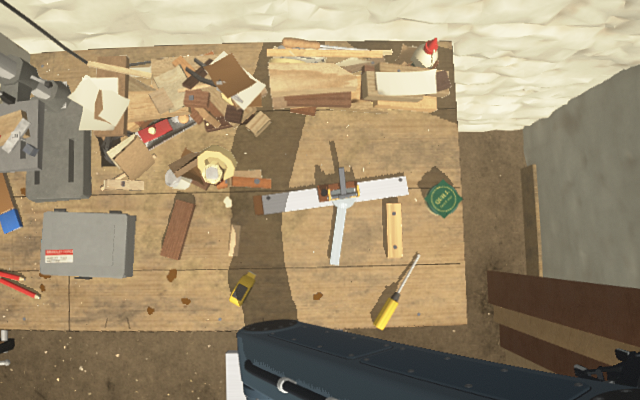

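View pics/side0.png

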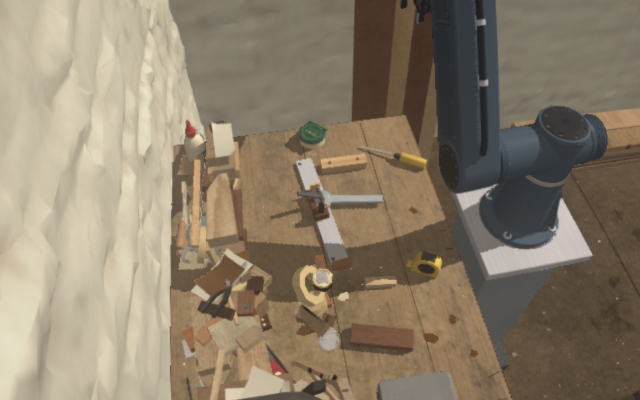

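The top view shows the blade at (338,235), pivot about (343,203), sample brace (394,230), rail from (262,205) to (408,185), blank (179,226), offcut (233,240) and tin (444,199). The side view confirms this layout, with the blank at (382,336) and the lever near (315,195).

```bash
cat > h.py <<'E'
import cv2,numpy as np,pickle
def xyz(d,px,z):
    px=np.atleast_2d(np.array(px,float)); T=np.array(d['pose'])
    u=cv2.undistortPoints(px[:,None],d['mtx'],np.array(d['dist']))[:,0]
    r=np.c_[u,np.ones(len(u))]@T[:3,:3].T
    return T[:3,3]+r*((z-T[2,3])/r[:,2])[:,None]
def rect(d,mask,z):
    """min-area rect (centre, long, short, long-axis angle deg) of largest contour in world at height z"""
    c=max(cv2.findContours(mask.astype(np.uint8),cv2.RETR_EXTERNAL,cv2.CHAIN_APPROX_NONE)[0],key=cv2.contourArea)
    p=xyz(d,c[:,0],z)[:,:2].astype(np.float32)
    b=cv2.boxPoints(cv2.minAreaRect(p)); e=[b[1]-b[0],b[2]-b[1]]
    e.sort(key=np.linalg.norm); L=e[1]; L=L if L[0]>0 else -L
    return b.mean(0).round(4),np.linalg.norm(e[1]).round(4),np.linalg.norm(e[0]).round(4),np.degrees(np.arctan2(L[1],L[0])).round(2)
E
python3 - <<'E'
from h import *
d=pickle.load(open('top.pkl','rb')); im=d['image']
cv2.imwrite('pics/crop1.png',cv2.resize(im[135:285,150:470],None,fx=2.5,fy=2.5,interpolation=cv2.INTER_CUBIC))
hsv=cv2.cvtColor(im,cv2.COLOR_BGR2HSV)
for n,p in dict(blank=(179,226),off=(233,240),brace=(394,225),blade=(338,235),rail=(385,190),bench=(300,240),shadow=(265,240),stop=(268,203),tin=(444,205)).items(): print(n,hsv[p[1],p[0]],d['range_z'][p[1],p[0]])
E
```

```text
blank [ 13 122 150] 1.0217705
off [ 22  83 243] 1.0232147
brace [ 19 110 237] 1.0273337
blade [ 47   8 230] 1.0261383
rail [ 19  12 239] 1.0496542
bench [ 18 101 192] 1.0425423
shadow [ 17 102 118] 1.0397096
stop [ 17  22 159] 1.0422345
tin [ 62  78 118] 1.0222298
```

View pics/crop1.png

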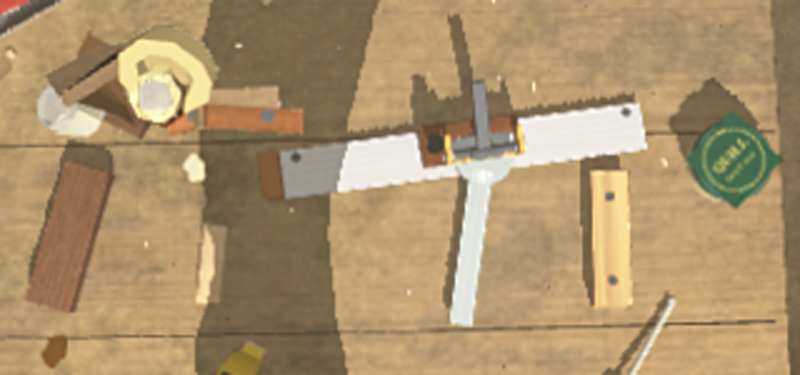

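```bash
python3 - <<'E'
from h import *
d=pickle.load(open('top.pkl','rb')); im=d['image']
hsv=cv2.cvtColor(im,cv2.COLOR_BGR2HSV).astype(int); H,S,V=[hsv[...,i] for i in range(3)]
yy,xx=np.mgrid[:400,:640]
def box(a,b,c,e): return (xx>=a)&(xx<b)&(yy>=c)&(yy<e)
print('brace',rect(d,box(380,410,198,262)&(V>210)&(S>60),.024))
print('blade',rect(d,box(325,348,215,270)&(S<45)&(V>180),.021))
print('blank',rect(d,box(155,200,195,265)&(V<175)&(S>105)&(H<16),.022))
m=box(155,200,195,265)&(H<16)&(S>105)
print('blank2',rect(d,m,.022), m.sum())
print('rail',rect(d,box(255,412,170,218)&(S<45)&(V>90),.010))
m=box(355,412,170,218)&(S<45)&(V>180); print('railR',rect(d,m,.010))
print('off',rect(d,box(225,245,220,262)&(S<95)&(V>150),.016))
P=lambda c,z:xyz(d,[150+c[0]/2.5,135+c[1]/2.5],z)[0].round(4)
for n,c,z in [('knob',(434,142),.058),('lever end',(479,82),.07),('screwL',(296,157),.01),('screwR',(627,112),.01),('br1',(590,170),.024),('br2',(628,170),.024),('br3',(632,305),.024),('br4',(593,305),.024),('bl end l',(451,324),.021),('bl end r',(472,325),.021),('blank',(68,162),.022),('blank',(112,170),.022),('blank',(72,311),.022),('blank',(27,298),.022),('offt',(213,225),.016),('offb',(202,303),.016),('tin',(734,159),.035)]: print(n,P(c,z))
E
```

```text
brace (array([ 0.4337, -0.2509], dtype=float32), np.float32(0.1318), np.float32(0.0369), np.float32(-0.1))
blade (array([ 0.4154, -0.1134], dtype=float32), np.float32(0.1196), np.float32(0.0212), np.float32(-9.23))
blank (array([0.4464, 0.2684], dtype=float32), np.float32(0.1404), np.float32(0.0507), np.float32(-16.55))
blank2 (array([0.4464, 0.2684], dtype=float32), np.float32(0.1404), np.float32(0.0507), np.float32(-16.55)) 1203
rail (array([ 0.5217, -0.1118], dtype=float32), np.float32(0.3546), np.float32(0.1126), np.float32(-72.73))
railR (array([ 0.5369, -0.2225], dtype=float32), np.float32(0.132), np.float32(0.0475), np.float32(-82.98))
off (array([0.4175, 0.1349], dtype=float32), np.float32(0.0733), np.float32(0.0159), np.float32(-10.99))
knob [ 0.5253 -0.0826  0.058 ]
lever end [ 0.5787 -0.1249  0.07  ]
screwL [0.5192 0.0499 0.01  ]
screwR [ 0.5572 -0.2737  0.01  ]
br1 [ 0.4996 -0.2327  0.024 ]
br2 [ 0.4989 -0.2694  0.024 ]
br3 [ 0.3699 -0.2686  0.024 ]
br4 [ 0.3709 -0.2313  0.024 ]
bl end l [ 0.356 -0.096  0.021]
bl end r [ 0.3546 -0.1159  0.021 ]
blank [0.5175 0.269  0.022 ]
blank [0.5089 0.226  0.022 ]
blank [0.3748 0.2645 0.022 ]
blank [0.3877 0.3082 0.022 ]
offt [0.4546 0.1297 0.016 ]
offb [0.3803 0.1408 0.016 ]
tin [ 0.5065 -0.3702  0.035 ]
```

```bash
python3 -m crank '[{"dp":[0.48,0.99,-0.1],"angular":[0,0,-0.84]},{"dp":[0.48,0.99,-0.1],"angular":[0,0,-0.84]},{"dp":[0.48,0.99,-0.1],"angular":[0,0,-0.84]},{"dp":[0.48,0.99,-0.1],"angular":[0,0,-0.84]},{"dp":[0.48,0.99,-0.1],"angular":[0,0,-0.84]},{"dp":[0.48,0.99,-0.1],"angular":[0,0,-0.84]},{"dp":[0.48,0.99,-0.1],"angular":[0,0,-0.84]},{"dp":[0.48,0.99,-0.1],"angular":[0,0,-0.84]},{"dp":[0.48,0.99,-0.1],"angular":[0,0,-0.84]},{"dp":[0.48,0.99,-0.1],"angular":[0,0,-0.84]},{"dp":[0.48,0.99,-0.1],"angular":[0,0,-0.84]},{"dp":[0.48,0.99,-0.1],"angular":[0,0,-0.84]},{"dp":[0.48,0.99,-0.1],"angular":[0,0,-0.84]},{"dp":[0.48,0.99,-0.1],"angular":[0,0,-0.84]},{"dp":[0.48,0.99,-0.1],"angular":[0,0,-0.84]},{"dp":[0.48,0.99,-0.1],"angular":[0,0,-0.84]},{"dp":[0.48,0.99,-0.1],"angular":[0,0,-0.84]},{"dp":[0.48,0.99,-0.1],"angular":[0,0,-0.84]},{"dp":[0,0,0],"angular":[0,0,0]},{"dp":[0,0,0],"angular":[0,0,0]}]' 1 30
```

```text
t: 2.1
tcp_pos: [0.4215, -0.0684, 0.1941]
tool_rot: [1.0, 0.001, -0.0, 0.0]
force: [-0.3, 0.2, -0.0]
finger_gap: 0.001
gripper_force: 0.0
```

```bash
python3 -m crank '[{"dp":[0,0,-0.9],"angular":[0,0,0]},{"dp":[0,0,-0.9],"angular":[0,0,0]},{"dp":[0,0,-0.9],"angular":[0,0,0]},{"dp":[0,0,-0.9],"angular":[0,0,0]},{"dp":[0,0,-0.9],"angular":[0,0,0]},{"dp":[0,0,-0.8],"angular":[0,0,0]},{"dp":[0,0,-0.3],"angular":[0,0,0]},{"dp":[0,0,0],"angular":[0,0,0]},{"dp":[0,0,0],"angular":[0,0,0]}]'
python3 -m crank '[{"dp":[0,-0.3,0],"angular":[0,0,0]},{"dp":[0,-0.3,0],"angular":[0,0,0]},{"dp":[0,-0.2,0],"angular":[0,0,0]},{"dp":[0,-0.2,0],"angular":[0,0,0]},{"dp":[0,-0.2,0],"angular":[0,0,0]},{"dp":[0,-0.2,0],"angular":[0,0,0]},{"dp":[0,-0.2,0],"angular":[0,0,0]},{"dp":[0,-0.2,0],"angular":[0,0,0]},{"dp":[0,-0.2,0],"angular":[0,0,0]},{"dp":[0,-0.2,0],"angular":[0,0,0]},{"dp":[0,-0.2,0],"angular":[0,0,0]},{"dp":[0,-0.2,0],"angular":[0,0,0]},{"dp":[0,-0.2,0],"angular":[0,0,0]},{"dp":[0,-0.2,0],"angular":[0,0,0]},{"dp":[0,-0.2,0],"angular":[0,0,0]},{"dp":[0,-0.1,0],"angular":[0,0,0]},{"dp":[0,-0.1,0],"angular":[0,0,0]},{"dp":[0,0,0],"angular":[0,0,0]}]'
python3 - <<'E'
from h import *
from station import vision
d=vision.snapshot('top'); pickle.dump(d,open('top2.pkl','wb'))
cv2.imwrite('pics/crop2.png',cv2.resize(d['image'][135:285,250:470],None,fx=3.2,fy=3.2,interpolation=cv2.INTER_CUBIC))
E
```

```text
t: 3.0
tcp_pos: [0.4218, -0.0695, 0.0268]
tool_rot: [1.0, -0.001, 0.0, 0.0]
force: [-0.4, 0.5, -0.6]
finger_gap: 0.003
gripper_force: 0.0
t: 4.8
tcp_pos: [0.4216, -0.1713, 0.0263]
tool_rot: [1.0, -0.001, 0.0, 0.0]
force: [-0.2, 0.1, -0.1]
finger_gap: 0.0
gripper_force: 0.0
```

View pics/crop2.png

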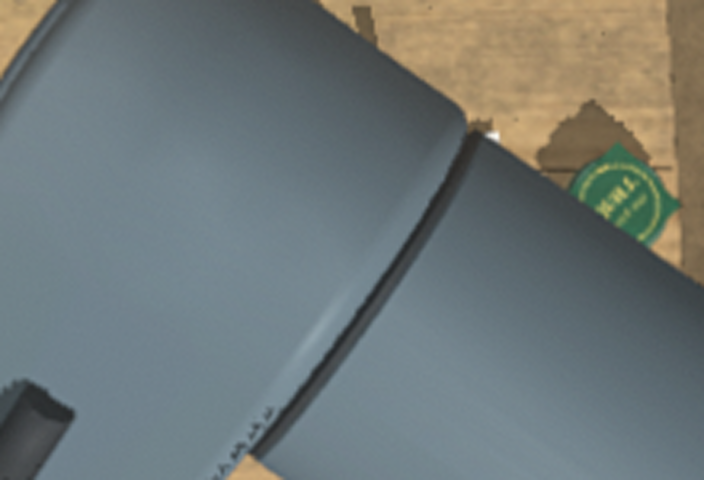

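The arm covers the work in the top view (only the tin at (620,195) is visible), so I continue by force.

```bash
python3 -m crank '[{"dp":[0,-0.1,0],"angular":[0,0,0]},{"dp":[0,-0.1,0],"angular":[0,0,0]},{"dp":[0,-0.1,0],"angular":[0,0,0]},{"dp":[0,-0.1,0],"angular":[0,0,0]},{"dp":[0,0,0],"angular":[0,0,0]}]'
python3 -m crank '[{"dp":[0,-0.1,0],"angular":[0,0,0]},{"dp":[0,-0.05,0],"angular":[0,0,0]},{"dp":[0,-0.05,0],"angular":[0,0,0]},{"dp":[0,0,0],"angular":[0,0,0]},{"dp":[0,0,0],"angular":[0,0,0]}]'
python3 -m crank '[{"dp":[0,-0.05,0],"angular":[0,0,0]},{"dp":[0,0,0],"angular":[0,0,0]}]'
python3 -m crank '[{"dp":[0,-0.03,0],"angular":[0,0,0]},{"dp":[0,0,0],"angular":[0,0,0]}]'
```

```text
t: 5.35
tcp_pos: [0.4219, -0.1836, 0.0263]
tool_rot: [1.0, -0.001, 0.0, 0.0]
force: [0.0, 0.4, -0.2]
finger_gap: -0.003
gripper_force: 0.0
t: 5.85
tcp_pos: [0.4216, -0.189, 0.0263]
tool_rot: [1.0, -0.001, 0.0, 0.0]
force: [-0.4, 0.3, -0.1]
finger_gap: -0.002
gripper_force: 0.0
t: 6.05
tcp_pos: [0.4215, -0.1903, 0.0263]
tool_rot: [1.0, -0.001, -0.0, -0.0]
force: [0.6, 1.6, -0.3]
finger_gap: 0.0
gripper_force: 0.3
t: 6.25
tcp_pos: [0.4213, -0.1911, 0.0263]
tool_rot: [1.0, -0.001, -0.0, -0.0]
force: [-0.1, 0.8, -0.3]
finger_gap: -0.003
gripper_force: 0.5
```

```bash
for i in 1; do
python3 -m crank '[{"dp":[0,-0.05,0],"angular":[0,0,0]},{"dp":[0,-0.05,0],"angular":[0,0,0]},{"dp":[0,0,0],"angular":[0,0,0]}]'
python3 -m crank '[{"dp":[0,-0.05,0],"angular":[0,0,0]},{"dp":[0,0,0],"angular":[0,0,0]}]'
python3 -m crank '[{"dp":[0,-0.03,0],"angular":[0,0,0]},{"dp":[0,0,0],"angular":[0,0,0]}]'; done | grep -E "tcp|^force"
```

```text
tcp_pos: [0.4212, -0.1942, 0.0262]
force: [-0.5, 1.1, -0.5]
tcp_pos: [0.4215, -0.1959, 0.0263]
force: [-1.0, 1.8, -1.3]
tcp_pos: [0.4215, -0.1968, 0.0263]
force: [-0.8, 1.5, -0.4]
```

```bash
for i in 1; do
python3 -m crank '[{"dp":[0,-0.03,0],"angular":[0,0,0]},{"dp":[0,0,0],"angular":[0,0,0]}]'
python3 -m crank '[{"dp":[0,-0.03,0],"angular":[0,0,0]},{"dp":[0,0,0],"angular":[0,0,0]}]'
python3 -m crank '[{"dp":[0,-0.03,0],"angular":[0,0,0]},{"dp":[0,0,0],"angular":[0,0,0]}]'; done | grep -E "tcp|^force"
```

```text
tcp_pos: [0.4216, -0.1977, 0.0263]
force: [-1.7, 2.3, -0.5]
tcp_pos: [0.4214, -0.1982, 0.0263]
force: [-0.4, 3.4, -0.2]
tcp_pos: [0.4213, -0.1983, 0.0263]
force: [1.3, 7.7, 0.3]
```

```bash
python3 -m crank '[{"dp":[0,0,0],"angular":[0,0,0]},{"dp":[0,0,0],"angular":[0,0,0]},{"dp":[0,0.05,0],"angular":[0,0,0]},{"dp":[0,0.1,0],"angular":[0,0,0]},{"dp":[0,0.3,0],"angular":[0,0,0]},{"dp":[0,0.3,0.3],"angular":[0,0,0]},{"dp":[0,0,1],"angular":[0,0,0]},{"dp":[0,0,1],"angular":[0,0,0]},{"dp":[0,0,1],"angular":[0,0,0]},{"dp":[0,0,1],"angular":[0,0,0]},{"dp":[0,0,1],"angular":[0,0,0]},{"dp":[0,0,1],"angular":[0,0,0]},{"dp":[0,-0.5,0],"angular":[0,0,0]},{"dp":[0,-0.5,0],"angular":[0,0,0]},{"dp":[0,0,0],"angular":[0,0,0]},{"dp":[0,0,0],"angular":[0,0,0]}]'
python3 - <<'E'
from h import *
from station import vision,sense
from scipy.spatial.transform import Rotation as R
s=sense(); d=vision.snapshot('wrist')
T=np.eye(4);T[:3,:3]=R.from_quat(s['tool_rot']).as_matrix();T[:3,3]=s['tcp_pos']
d['pose']=T@d['mount']; pickle.dump(d,open('w1.pkl','wb')); print(d['pose'].round(3))
cv2.imwrite('pics/w1.png',d['image'])
E
```

```text
t: 9.15
tcp_pos: [0.4208, -0.2068, 0.2141]
tool_rot: [1.0, -0.001, -0.001, -0.001]
force: [-0.7, -0.0, -0.1]
finger_gap: 0.002
gripper_force: 0.0
[[-0.004 -0.961 -0.276  0.49 ]
 [-1.     0.003  0.003 -0.208]
 [-0.002  0.276 -0.961  0.339]
 [ 0.     0.     0.     1.   ]]
```

View pics/w1.png

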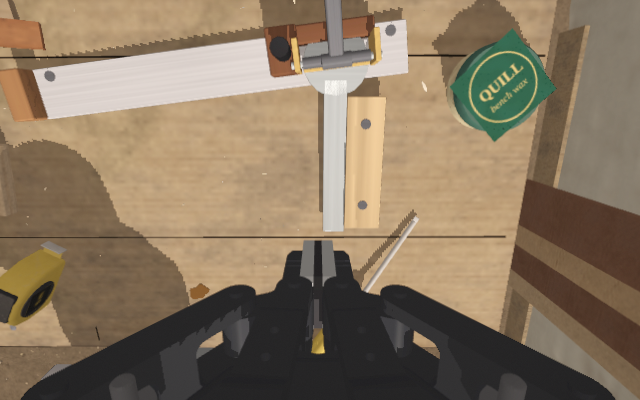

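The blade (334,150) lies flush along the brace (365,160), with the lever at (334,25), knob at (280,47) and stop at (22,95). I'll measure the angle, pivot and lever.

```bash
python3 - <<'E'
from h import *
d=pickle.load(open('w1.pkl','rb')); im=d['image']
hsv=cv2.cvtColor(im,cv2.COLOR_BGR2HSV).astype(int); H,S,V=[hsv[...,i] for i in range(3)]
yy,xx=np.mgrid[:400,:640]
def box(a,b,c,e): return (xx>=a)&(xx<b)&(yy>=c)&(yy<e)
print('brace',rect(d,box(344,390,96,235)&(V>170)&(S>60),.024))
print('blade',rect(d,box(315,350,105,235)&(S<45)&(V>150),.021))
print('railL',rect(d,box(30,262,30,125)&(S<45)&(V>100),.010))
for n,p,z in [('lever a',(334,5),.066),('axle',(335,58),.035),('stockR',(378,40),.03),('stockR low',(380,55),.03),('knob',(280,47),.058),('stop near edge',(40,92),.028)]: print(n,xyz(d,p,z)[0].round(4))
E
```

```text
brace (array([ 0.4307, -0.2565], dtype=float32), np.float32(0.1369), np.float32(0.0467), np.float32(1.09))
blade (array([ 0.4282, -0.2232], dtype=float32), np.float32(0.1266), np.float32(0.0215), np.float32(-0.39))
railL (array([ 0.5156, -0.0483], dtype=float32), np.float32(0.2211), np.float32(0.0465), np.float32(-83.31))
lever a [ 0.5631 -0.22    0.066 ]
axle [ 0.5305 -0.2226  0.035 ]
stockR [ 0.5455 -0.26    0.03  ]
stockR low [ 0.5335 -0.2623  0.03  ]
knob [ 0.5357 -0.1779  0.058 ]
stop near edge [0.5043 0.0464 0.028 ]
```

```bash
python3 -m crank '[{"dp":[0.9,-0.05,0],"angular":[0,0,0]},{"dp":[0.9,-0.05,0],"angular":[0,0,0]},{"dp":[0.9,-0.05,0],"angular":[0,0,0]},{"dp":[0.9,-0.05,0],"angular":[0,0,0]},{"dp":[0.9,-0.05,-0.3],"angular":[0,0,0]},{"dp":[0.9,-0.05,-0.8],"angular":[0,0,0]},{"dp":[0,0,-0.8],"angular":[0,0,0]},{"dp":[0,0,-0.8],"angular":[0,0,0]},{"dp":[0,0,-0.8],"angular":[0,0,0]},{"dp":[0,0,0],"angular":[0,0,0]},{"dp":[0,0,0],"angular":[0,0,0]}]'
for i in 1; do
python3 -m crank '[{"dp":[0,0,-0.1],"angular":[0,0,0]},{"dp":[0,0,-0.1],"angular":[0,0,0]},{"dp":[0,0,-0.1],"angular":[0,0,0]},{"dp":[0,0,-0.1],"angular":[0,0,0]},{"dp":[0,0,-0.1],"angular":[0,0,0]},{"dp":[0,0,-0.1],"angular":[0,0,0]}]'
python3 -m crank '[{"dp":[0,0,-0.1],"angular":[0,0,0]},{"dp":[0,0,-0.1],"angular":[0,0,0]},{"dp":[0,0,-0.1],"angular":[0,0,0]},{"dp":[0,0,-0.1],"angular":[0,0,0]},{"dp":[0,0,0],"angular":[0,0,0]}]'
done | grep -E "tcp|^force"
```

```text
t: 10.3
tcp_pos: [0.583, -0.2153, 0.1093]
tool_rot: [1.0, -0.0, -0.001, -0.001]
force: [0.2, -0.1, 0.5]
finger_gap: 0.002
gripper_force: 0.0
tcp_pos: [0.5836, -0.216, 0.0922]
force: [-0.7, -1.2, 0.2]
tcp_pos: [0.5832, -0.2159, 0.0799]
force: [-0.1, -0.2, 0.7]
```

```bash
for i in 1; do
python3 -m crank '[{"dp":[0,0,-0.1],"angular":[0,0,0]},{"dp":[0,0,-0.1],"angular":[0,0,0]},{"dp":[0,0,-0.1],"angular":[0,0,0]}]'
python3 -m crank '[{"dp":[0,0,-0.1],"angular":[0,0,0]},{"dp":[0,0,-0.1],"angular":[0,0,0]},{"dp":[0,0,-0.1],"angular":[0,0,0]}]'
python3 -m crank '[{"dp":[0,0,-0.1],"angular":[0,0,0]},{"dp":[0,0,-0.1],"angular":[0,0,0]},{"dp":[0,0,0],"angular":[0,0,0]}]'
done | grep -E "tcp|^force"
```

```text
tcp_pos: [0.5836, -0.216, 0.0711]
force: [0.6, -0.2, 2.6]
tcp_pos: [0.5839, -0.216, 0.0622]
force: [0.6, 0.9, 2.3]
tcp_pos: [0.5834, -0.2159, 0.0558]
force: [0.7, -0.4, 0.7]
```

```bash
for i in 1; do
python3 -m crank '[{"dp":[0,0,-0.07],"angular":[0,0,0]},{"dp":[0,0,0],"angular":[0,0,0]}]'
python3 -m crank '[{"dp":[0,0,-0.07],"angular":[0,0,0]},{"dp":[0,0,0],"angular":[0,0,0]}]'
python3 -m crank '[{"dp":[0,0,-0.05],"angular":[0,0,0]},{"dp":[0,0,0],"angular":[0,0,0]}]'
done | grep -E "tcp|^force"
```

```text
tcp_pos: [0.5834, -0.2158, 0.0539]
force: [0.3, 0.2, 0.6]
tcp_pos: [0.5834, -0.2158, 0.0519]
force: [0.9, 0.6, 1.4]
tcp_pos: [0.5835, -0.2159, 0.0505]
force: [0.5, 0.3, 2.2]
```

```bash
for i in 1; do
python3 -m crank '[{"dp":[0,0,-0.04],"angular":[0,0,0]},{"dp":[0,0,0],"angular":[0,0,0]}]'
python3 -m crank '[{"dp":[0,0,-0.04],"angular":[0,0,0]},{"dp":[0,0,0],"angular":[0,0,0]}]'
python3 -m crank '[{"dp":[0,0,-0.04],"angular":[0,0,0]},{"dp":[0,0,0],"angular":[0,0,0]}]'
done | grep -E "tcp|^force"
```

```text
tcp_pos: [0.5836, -0.2159, 0.0495]
force: [-0.5, 0.2, 3.7]
tcp_pos: [0.5836, -0.2159, 0.0492]
force: [-1.6, 0.4, 9.3]
tcp_pos: [0.5836, -0.2159, 0.0489]
force: [-1.7, 1.0, 14.3]
```

```bash
python3 -m crank '[{"dp":[0,0,0],"angular":[0,0,0]},{"dp":[0,0,0],"angular":[0,0,0]},{"dp":[0,0,0.2],"angular":[0,0,0]},{"dp":[0,0,1],"angular":[0,0,0]},{"dp":[0,0,1],"angular":[0,0,0]},{"dp":[-0.2,-0.8,0.5],"angular":[0,0,0]},{"dp":[-0.5,-0.8,0],"angular":[0,0,0]},{"dp":[-0.55,-0.85,0],"angular":[0,0,0]},{"dp":[0,0,0],"angular":[0,0,0]},{"dp":[0,0,0],"angular":[0,0,0]}]'
python3 - <<'E'
from h import *
from station import vision,sense
from scipy.spatial.transform import Rotation as R
s=sense(); d=vision.snapshot('wrist')
T=np.eye(4);T[:3,:3]=R.from_quat(s['tool_rot']).as_matrix();T[:3,3]=s['tcp_pos']
d['pose']=T@d['mount']; pickle.dump(d,open('w2.pkl','wb'))
cv2.imwrite('pics/w2.png',d['image'])
E
```

```text
t: 14.5
tcp_pos: [0.5452, -0.2895, 0.1273]
tool_rot: [1.0, -0.001, -0.001, -0.001]
force: [0.4, 0.1, -0.4]
finger_gap: 0.002
gripper_force: 0.0
```

View pics/w2.png

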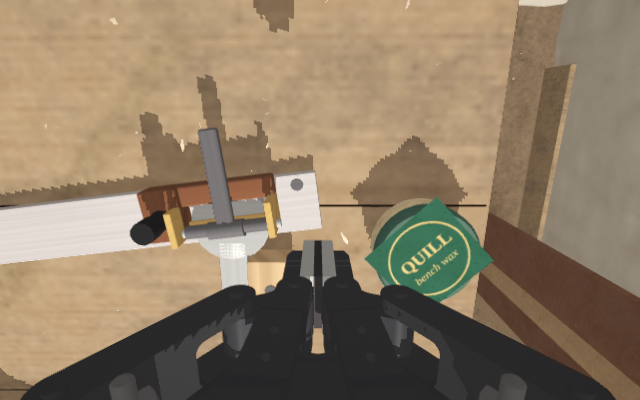

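The lever now appears lowered (end at (208,130)), with the stock's right face at about (282,205). I'll check its height by range.

```bash
python3 - <<'E'
from h import *
d=pickle.load(open('w2.pkl','rb'))
for u,v in [(209,136),(213,160),(217,185),(300,197),(278,205),(282,185)]:
    z=d['range_z'][v,u]; p=cv2.undistortPoints(np.array([[[u,v]]],float),d['mtx'],d['dist'])[0,0]
    print((u,v),(d['pose']@np.r_[p*z,z,1])[:3].round(4))
E
python3 -m crank '[{"dp":[0,0,-0.8],"angular":[0,0,0]},{"dp":[0,0,-0.8],"angular":[0,0,0]},{"dp":[0,0,-0.8],"angular":[0,0,0]},{"dp":[0,0,-0.6],"angular":[0,0,0]},{"dp":[0,0,0],"angular":[0,0,0]},{"dp":[0,0,0],"angular":[0,0,0]}]'
```

```text
(209, 136) [ 0.596  -0.2173  0.0302]
(213, 160) [ 0.58   -0.2191  0.0319]
(217, 185) [ 0.563  -0.2209  0.0338]
(300, 197) [ 0.5471 -0.2765  0.0083]
(278, 205) [ 0.5418 -0.2596  0.0121]
(282, 185) [ 0.557  -0.2629  0.0094]
t: 15.15
tcp_pos: [0.5464, -0.2884, 0.0377]
tool_rot: [1.0, 0.0, -0.0, -0.0]
force: [-0.6, -0.2, 0.6]
finger_gap: -0.002
gripper_force: 0.0
```

```bash
python3 -m crank '[{"dp":[0,0.2,0],"angular":[0,0,0]},{"dp":[0,0.2,0],"angular":[0,0,0]},{"dp":[-0.04,0.3,0],"angular":[0,0,0]},{"dp":[-0.04,0.35,0],"angular":[0,0,0]},{"dp":[-0.04,0.35,0],"angular":[0,0,0]},{"dp":[-0.04,0.35,0],"angular":[0,0,0]},{"dp":[-0.04,0.35,0],"angular":[0,0,0]},{"dp":[-0.04,0.35,0],"angular":[0,0,0]},{"dp":[-0.04,0.35,0],"angular":[0,0,0]},{"dp":[-0.04,0.35,0],"angular":[0,0,0]},{"dp":[-0.04,0.35,0],"angular":[0,0,0]},{"dp":[-0.04,0.35,0],"angular":[0,0,0]},{"dp":[-0.04,0.35,0],"angular":[0,0,0]},{"dp":[-0.04,0.35,0],"angular":[0,0,0]},{"dp":[-0.04,0.35,0],"angular":[0,0,0]},{"dp":[-0.04,0.35,0],"angular":[0,0,0]},{"dp":[-0.04,0.35,0],"angular":[0,0,0]},{"dp":[-0.04,0.3,0],"angular":[0,0,0]},{"dp":[-0.04,0.2,0],"angular":[0,0,0]},{"dp":[0,0.1,0],"angular":[0,0,0]}]'
python3 -m crank '[{"dp":[-0.02,0.2,0],"angular":[0,0,0]},{"dp":[-0.02,0.2,0],"angular":[0,0,0]},{"dp":[-0.02,0.2,0],"angular":[0,0,0]},{"dp":[0,0.1,0],"angular":[0,0,0]},{"dp":[0,0.1,0],"angular":[0,0,0]},{"dp":[0,0,0],"angular":[0,0,0]}]'
```

```text
t: 17.15
tcp_pos: [0.5255, -0.1026, 0.038]
tool_rot: [1.0, -0.0, -0.0, -0.0]
force: [0.6, 0.5, 0.3]
finger_gap: -0.003
gripper_force: 0.0
t: 17.75
tcp_pos: [0.5238, -0.079, 0.038]
tool_rot: [1.0, -0.0, -0.0, -0.0]
force: [-0.4, -0.0, -0.5]
finger_gap: -0.002
gripper_force: 0.0
```

```bash
for i in 1; do
python3 -m crank '[{"dp":[-0.02,0.2,0],"angular":[0,0,0]},{"dp":[-0.02,0.2,0],"angular":[0,0,0]},{"dp":[-0.02,0.15,0],"angular":[0,0,0]},{"dp":[0,0.1,0],"angular":[0,0,0]},{"dp":[0,0,0],"angular":[0,0,0]}]'
python3 -m crank '[{"dp":[0,0.1,0],"angular":[0,0,0]},{"dp":[0,0.1,0],"angular":[0,0,0]},{"dp":[0,0,0],"angular":[0,0,0]}]'
python3 -m crank '[{"dp":[0,0.1,0],"angular":[0,0,0]},{"dp":[0,0,0],"angular":[0,0,0]}]'
python3 -m crank '[{"dp":[0,0.05,0],"angular":[0,0,0]},{"dp":[0,0,0],"angular":[0,0,0]}]'
done | grep -E "tcp|^force"
```

```text
tcp_pos: [0.5218, -0.0592, 0.038]
force: [0.2, -0.5, 0.0]
tcp_pos: [0.5219, -0.0535, 0.038]
force: [0.3, 0.0, -0.2]
tcp_pos: [0.522, -0.0506, 0.038]
force: [-0.3, -0.1, -0.4]
tcp_pos: [0.5221, -0.0493, 0.038]
force: [-0.5, -0.3, -0.5]
```

```bash
for i in 1; do
python3 -m crank '[{"dp":[0,0.07,0],"angular":[0,0,0]},{"dp":[0,0,0],"angular":[0,0,0]}]'
python3 -m crank '[{"dp":[0,0.07,0],"angular":[0,0,0]},{"dp":[0,0,0],"angular":[0,0,0]}]'
python3 -m crank '[{"dp":[0,0.07,0],"angular":[0,0,0]},{"dp":[0,0,0],"angular":[0,0,0]}]'
python3 -m crank '[{"dp":[0,0.07,0],"angular":[0,0,0]},{"dp":[0,0,0],"angular":[0,0,0]}]'
done | grep -E "tcp|^force"
```

```text
tcp_pos: [0.5221, -0.0473, 0.038]
force: [0.5, 0.0, -0.1]
tcp_pos: [0.5222, -0.0468, 0.0381]
force: [-2.1, -8.9, -0.2]
tcp_pos: [0.5223, -0.0465, 0.0381]
force: [-3.9, -16.3, -1.5]
tcp_pos: [0.5223, -0.0463, 0.0381]
force: [-5.5, -23.3, -1.4]
```

```bash
python3 -m crank '[{"dp":[0,-0.1,0],"angular":[0,0,0]},{"dp":[0,-0.6,0.1],"angular":[0,0,0]},{"dp":[0,0,1],"angular":[0,0,0]},{"dp":[0,0,1],"angular":[0,0,0]},{"dp":[0,0,1],"angular":[0,0,0]},{"dp":[0,0,1],"angular":[0,0,0]},{"dp":[-0.1,0.6,1],"angular":[0,0,0]},{"dp":[-0.2,1,0],"angular":[0,0,-1.64]},{"dp":[-0.2,1,0],"angular":[0,0,-1.64]},{"dp":[-0.2,1,0],"angular":[0,0,-1.64]},{"dp":[-0.2,1,0],"angular":[0,0,-1.64]},{"dp":[-0.2,1,0],"angular":[0,0,-1.64]},{"dp":[-0.2,1,0],"angular":[0,0,-1.64]},{"dp":[-0.2,1,0],"angular":[0,0,-1.64]},{"dp":[-0.2,1,0],"angular":[0,0,-1.64]},{"dp":[-0.2,1,0],"angular":[0,0,-1.64]},{"dp":[-0.2,1,0],"angular":[0,0,-1.64]},{"dp":[0,0.5,0],"angular":[0,0,0]},{"dp":[0,0,0],"angular":[0,0,0]},{"dp":[0,0,0],"angular":[0,0,0]}]' 0 30
python3 - <<'E'
from h import *
from station import vision,sense
from scipy.spatial.transform import Rotation as R
s=sense(); d=vision.snapshot('wrist')
T=np.eye(4);T[:3,:3]=R.from_quat(s['tool_rot']).as_matrix();T[:3,3]=s['tcp_pos']
d['pose']=T@d['mount']; pickle.dump(d,open('w3.pkl','wb'))
cv2.imwrite('pics/w3.png',d['image'])
E
```

```text
t: 21.75
tcp_pos: [0.4592, 0.2705, 0.1909]
tool_rot: [0.99, -0.143, -0.0, 0.0]
force: [-0.3, -0.5, 0.2]
finger_gap: 1.0
gripper_force: 0.0
```

View pics/w3.png

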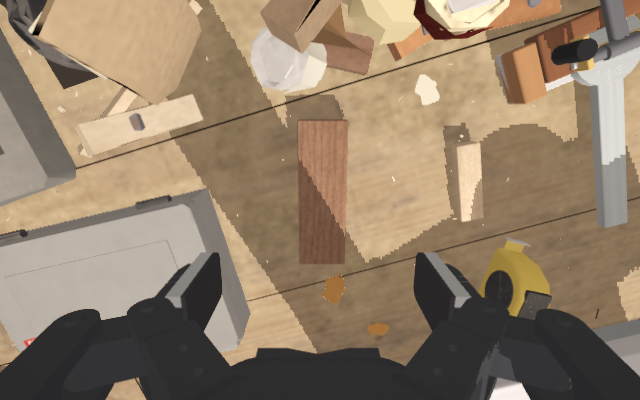

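The blank is visible with corners at (298,121), (348,120), (345,264) and (300,262); the bevel is at its stop at the right, with the blade near (610,150).

```bash
python3 - <<'E'
from h import *
d=pickle.load(open('w3.pkl','rb'))
p=xyz(d,[(298,121),(348,120),(345,264),(300,262)],.022)[:,:2]; print(p.round(4),p.mean(0).round(4))
v=(p[0]+p[1]-p[2]-p[3]); print(np.degrees(np.arctan2(v[1],v[0])))
q=xyz(d,[(592,90),(627,84),(598,226),(627,224)],.021)[:,:2]; print('blade',q.round(4)); 
for a,b in((2,0),(3,1)): v=q[b]-q[a]; print(np.degrees(np.arctan2(v[1],v[0])))
E
```

```text
[[0.5192 0.2697]
 [0.5076 0.2273]
 [0.3738 0.2663]
 [0.3886 0.3085]] [0.4473 0.268 ]
-16.3966536999852
blade [[ 0.4724  0.0181]
 [ 0.4689 -0.0115]
 [ 0.3425  0.0202]
 [ 0.3365 -0.0072]]
-0.9203905127602698
-1.8479077400908759
```

```bash
python3 -m crank '[{"dp":[0,-0.2,-0.9],"angular":[0,0,0]},{"dp":[0,0,-0.9],"angular":[0,0,0]},{"dp":[0,0,-0.9],"angular":[0,0,0]},{"dp":[0,0,-0.9],"angular":[0,0,0]},{"dp":[0,0,-0.9],"angular":[0,0,0]},{"dp":[0,0,-0.6],"angular":[0,0,0]},{"dp":[0,0,-0.47],"angular":[0,0,0]},{"dp":[0,0,0],"angular":[0,0,0]},{"dp":[0,0,0],"angular":[0,0,0]}]' 0
python3 -m crank '[{"dp":[0,0,0],"angular":[0,0,0]},{"dp":[0,0,0],"angular":[0,0,0]},{"dp":[0,0,0],"angular":[0,0,0]},{"dp":[0,0,0],"angular":[0,0,0]},{"dp":[0,0,0],"angular":[0,0,0]},{"dp":[0,0,0],"angular":[0,0,0]},{"dp":[0,0,0],"angular":[0,0,0]}]' 1 40
```

```text
t: 22.7
tcp_pos: [0.4595, 0.2645, 0.0241]
tool_rot: [0.99, -0.144, 0.0, 0.0]
force: [0.1, 0.0, -0.2]
finger_gap: 1.005
gripper_force: 0.0
t: 23.4
tcp_pos: [0.4596, 0.2652, 0.025]
tool_rot: [0.99, -0.143, 0.001, -0.0]
force: [0.5, -0.3, 5.5]
finger_gap: 0.514
gripper_force: 41.6
```

```bash
python3 -m crank '[{"dp":[0,0,0.5],"angular":[0,0,0]},{"dp":[0,0,0.9],"angular":[0,0,0]},{"dp":[0,0,0.9],"angular":[0,0,0]},{"dp":[0,0,0.9],"angular":[0,0,0]},{"dp":[0,0,0.9],"angular":[0,0,0]},{"dp":[0,0,0.9],"angular":[0,0,0]}]'
python3 -m crank '[{"dp":[-0.155,-0.5,0],"angular":[0,0,1.33]},{"dp":[-0.155,-0.95,0],"angular":[0,0,1.33]},{"dp":[-0.155,-0.95,0],"angular":[0,0,1.33]},{"dp":[-0.155,-0.95,0],"angular":[0,0,1.33]},{"dp":[-0.155,-0.95,0],"angular":[0,0,1.33]},{"dp":[-0.155,-0.95,0],"angular":[0,0,1.33]},{"dp":[-0.155,-0.95,0],"angular":[0,0,1.33]},{"dp":[-0.155,-0.95,0],"angular":[0,0,1.33]},{"dp":[-0.155,-0.95,0],"angular":[0,0,1.33]},{"dp":[-0.155,-0.95,0],"angular":[0,0,1.33]},{"dp":[-0.155,-0.95,0],"angular":[0,0,1.33]},{"dp":[-0.155,-0.95,0],"angular":[0,0,1.33]},{"dp":[0,-0.2,0],"angular":[0,0,0]},{"dp":[0,0,0],"angular":[0,0,0]},{"dp":[0,0,0],"angular":[0,0,0]},{"dp":[0,0,0],"angular":[0,0,0]}]'
python3 - <<'E'
from h import *
from station import vision,sense
from scipy.spatial.transform import Rotation as R
s=sense(); d=vision.snapshot('wrist')
T=np.eye(4);T[:3,:3]=R.from_quat(s['tool_rot']).as_matrix();T[:3,3]=s['tcp_pos']
d['pose']=T@d['mount']; pickle.dump(d,open('w4.pkl','wb'))
cv2.imwrite('pics/w4.png',d['image'])
E
```

```text
t: 24.0
tcp_pos: [0.4586, 0.2649, 0.1751]
tool_rot: [0.99, -0.143, -0.0, 0.0]
force: [-0.2, -0.1, -1.3]
finger_gap: 0.514
gripper_force: 41.1
t: 25.6
tcp_pos: [0.4031, -0.0684, 0.1739]
tool_rot: [1.0, -0.004, -0.0, -0.0]
force: [0.3, -0.3, -0.8]
finger_gap: 0.514
gripper_force: 41.2
```

View pics/w4.png

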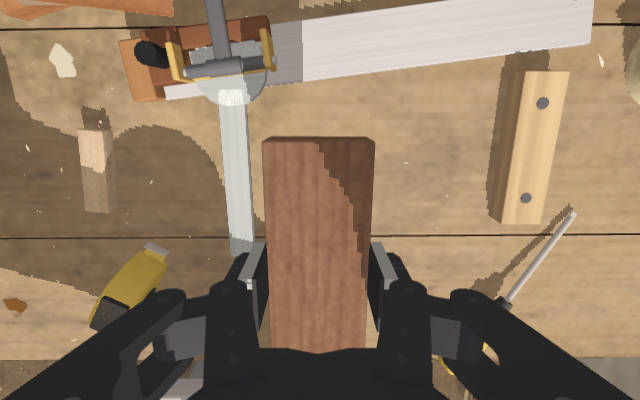

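The blank is held straight to the right of the blade; the blade's right edge runs from (245,105) to (254,250).

```bash
python3 - <<'E'
from h import *
d=pickle.load(open('w4.pkl','rb')); im=d['image']
hsv=cv2.cvtColor(im,cv2.COLOR_BGR2HSV).astype(int); S,V=hsv[...,1],hsv[...,2]
for v in range(115,241,25):
    r=np.where((S[v,215:262]<55)&(V[v,215:262]>125))[0]+215; print(v,r.min(),r.max(),xyz(d,[(r.min(),v),(r.max()+1,v)],.021)[:,:2].round(4).tolist())
print(xyz(d,[(242,254)],.021))
E
python3 -m crank '[{"dp":[0,0,-0.9],"angular":[0,0,0]},{"dp":[0,0,-0.9],"angular":[0,0,0]},{"dp":[0,0,-0.9],"angular":[0,0,0]},{"dp":[0,0,-0.9],"angular":[0,0,0]},{"dp":[0,0,-0.8],"angular":[0,0,0]},{"dp":[0,0,-0.3],"angular":[0,0,0]},{"dp":[0,0,0],"angular":[0,0,0]},{"dp":[0,0,0],"angular":[0,0,0]}]'
```

```text
115 219 246 [[0.4668, 0.0119], [0.4665, -0.0113]]
140 221 248 [[0.4463, 0.0121], [0.4461, -0.0116]]
165 223 250 [[0.425, 0.0122], [0.4248, -0.0119]]
190 225 251 [[0.4028, 0.0124], [0.4026, -0.0114]]
215 227 253 [[0.3796, 0.0126], [0.3794, -0.0117]]
240 230 252 [[0.3553, 0.0119], [0.3551, -0.0093]]
[[0.34114345 0.00190509 0.021     ]]
t: 26.45
tcp_pos: [0.4036, -0.0693, 0.0334]
tool_rot: [1.0, -0.004, 0.0, 0.0]
force: [0.6, -0.4, -1.0]
finger_gap: 0.512
gripper_force: 41.1
```

```bash
for i in 1; do
python3 -m crank '[{"dp":[0,0,-0.1],"angular":[0,0,0]},{"dp":[0,0,-0.1],"angular":[0,0,0]},{"dp":[0,0,0],"angular":[0,0,0]}]'
python3 -m crank '[{"dp":[0,0,-0.06],"angular":[0,0,0]},{"dp":[0,0,0],"angular":[0,0,0]}]'
python3 -m crank '[{"dp":[0,0,-0.03],"angular":[0,0,0]},{"dp":[0,0,0],"angular":[0,0,0]}]'
done | grep -E "tcp|^force"
```

```text
tcp_pos: [0.4035, -0.0696, 0.0272]
force: [-0.2, -0.7, -1.6]
tcp_pos: [0.4033, -0.0695, 0.0251]
force: [0.5, 0.8, -1.3]
tcp_pos: [0.4033, -0.0696, 0.0249]
force: [1.0, 0.1, 8.7]
```

```bash
python3 -m crank '[{"dp":[0,0,0],"angular":[0,0,0]},{"dp":[0,0,0],"angular":[0,0,0]},{"dp":[0,0,0],"angular":[0,0,0]},{"dp":[0,0,0.1],"angular":[0,0,0]},{"dp":[0,0,0.6],"angular":[0,0,0]},{"dp":[0,0,0.8],"angular":[0,0,0]},{"dp":[0,0,0.8],"angular":[0,0,0]},{"dp":[0,0,0.3],"angular":[0,0,0]}]' 0.25
python3 -m crank '[{"dp":[-0.1,-0.5,0],"angular":[0,0,0]},{"dp":[-0.1,-0.6,0],"angular":[0,0,0]},{"dp":[-0.1,-0.6,0],"angular":[0,0,0]},{"dp":[0,0,0],"angular":[0,0,0]},{"dp":[0,0,0],"angular":[0,0,0]},{"dp":[0,0,0],"angular":[0,0,0]}]' 1
python3 - <<'E'
from h import *
from station import vision,sense
from scipy.spatial.transform import Rotation as R
s=sense(); d=vision.snapshot('wrist')
T=np.eye(4);T[:3,:3]=R.from_quat(s['tool_rot']).as_matrix();T[:3,3]=s['tcp_pos']
d['pose']=T@d['mount']; pickle.dump(d,open('w5.pkl','wb'))
cv2.imwrite('pics/w5.png',d['image'])
E
```

```text
t: 27.95
tcp_pos: [0.4038, -0.0697, 0.1038]
tool_rot: [1.0, -0.004, 0.001, 0.001]
force: [0.3, -0.4, -0.2]
finger_gap: 0.748
gripper_force: 0.0
t: 28.55
tcp_pos: [0.3938, -0.1197, 0.1019]
tool_rot: [1.0, -0.004, -0.001, -0.0]
force: [-0.4, 0.1, -0.5]
finger_gap: -0.001
gripper_force: 0.0
```

View pics/w5.png

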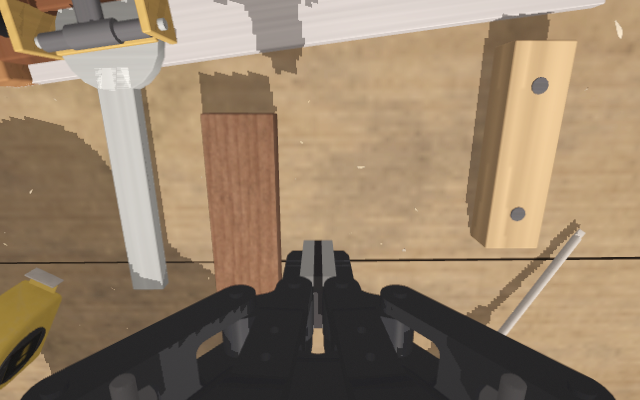

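The blank lies flat to the right of the blade, with its far corners at (202,113) and (276,112).

```bash
python3 - <<'E'
from h import *
d=pickle.load(open('w5.pkl','rb'))
print(xyz(d,[(202,113),(276,112),(280,240),(215,270)],.022).round(4)); print('blade R',xyz(d,[(146,90),(166,285),(133,289)],.021).round(4))
E
python3 -m crank '[{"dp":[0,0,-0.8],"angular":[0,0,0]},{"dp":[0,0,-0.8],"angular":[0,0,0]},{"dp":[0,0,-0.7],"angular":[0,0,0]},{"dp":[0,0,-0.2],"angular":[0,0,0]},{"dp":[0,0,0],"angular":[0,0,0]},{"dp":[0,0,0],"angular":[0,0,0]}]'
```

```text
[[ 0.4602 -0.0507  0.022 ]
 [ 0.4604 -0.0958  0.022 ]
 [ 0.3765 -0.0948  0.022 ]
 [ 0.3542 -0.0484  0.022 ]]
blade R [[ 0.474  -0.018   0.021 ]
 [ 0.3421 -0.0119  0.021 ]
 [ 0.339   0.0124  0.021 ]]
t: 29.2
tcp_pos: [0.3944, -0.1203, 0.0276]
tool_rot: [1.0, -0.004, 0.0, 0.0]
force: [0.4, -0.6, -0.0]
finger_gap: -0.002
gripper_force: 0.0
```

```bash
for i in 1; do
python3 -m crank '[{"dp":[0,0.15,0],"angular":[0,0,0]},{"dp":[0,0.15,0],"angular":[0,0,0]},{"dp":[0,0.15,0],"angular":[0,0,0]},{"dp":[0,0.15,0],"angular":[0,0,0]},{"dp":[0,0.15,0],"angular":[0,0,0]},{"dp":[0,0.15,0],"angular":[0,0,0]},{"dp":[0,0.15,0],"angular":[0,0,0]},{"dp":[0,0.15,0],"angular":[0,0,0]},{"dp":[0,0.1,0],"angular":[0,0,0]},{"dp":[0,0,0],"angular":[0,0,0]}]'
python3 -m crank '[{"dp":[0,0.07,0],"angular":[0,0,0]},{"dp":[0,0.07,0],"angular":[0,0,0]},{"dp":[0,0,0],"angular":[0,0,0]}]'
python3 -m crank '[{"dp":[0,0.05,0],"angular":[0,0,0]},{"dp":[0,0,0],"angular":[0,0,0]}]'
done | grep -E "tcp|^force"
```

```text
tcp_pos: [0.3939, -0.0808, 0.0271]
force: [0.2, -0.2, 0.1]
tcp_pos: [0.3941, -0.0771, 0.0272]
force: [0.3, -0.1, -1.4]
tcp_pos: [0.3942, -0.0757, 0.0272]
force: [0.4, 0.3, 0.9]
```

```bash
for i in 1; do
python3 -m crank '[{"dp":[0,0.05,0],"angular":[0,0,0]},{"dp":[0,0.03,0],"angular":[0,0,0]},{"dp":[0,0,0],"angular":[0,0,0]}]'
python3 -m crank '[{"dp":[0,0.03,0],"angular":[0,0,0]},{"dp":[0,0,0],"angular":[0,0,0]}]'
python3 -m crank '[{"dp":[0,0.03,0],"angular":[0,0,0]},{"dp":[0,0,0],"angular":[0,0,0]}]'
done | grep -E "tcp|^force"
```

```text
tcp_pos: [0.3943, -0.0733, 0.0272]
force: [0.5, 0.3, -0.3]
tcp_pos: [0.3943, -0.0724, 0.0272]
force: [-0.2, 0.2, 0.1]
tcp_pos: [0.3943, -0.0715, 0.0272]
force: [1.6, -0.9, -0.8]
```

```bash
for i in 1; do
python3 -m crank '[{"dp":[0,0.03,0],"angular":[0,0,0]},{"dp":[0,0,0],"angular":[0,0,0]}]'
python3 -m crank '[{"dp":[0,0.03,0],"angular":[0,0,0]},{"dp":[0,0,0],"angular":[0,0,0]}]'
python3 -m crank '[{"dp":[0,0.03,0],"angular":[0,0,0]},{"dp":[0,0,0],"angular":[0,0,0]}]'
done | grep -E "tcp|^force"
```

```text
tcp_pos: [0.3943, -0.0706, 0.0272]
force: [-0.5, -0.2, -0.0]
tcp_pos: [0.3943, -0.0697, 0.0272]
force: [-0.2, 0.4, 0.1]
tcp_pos: [0.3942, -0.0688, 0.0272]
force: [0.6, -0.1, 0.1]
```

```bash
for i in 1; do
python3 -m crank '[{"dp":[0,0.03,0],"angular":[0,0,0]},{"dp":[0,0,0],"angular":[0,0,0]}]'
python3 -m crank '[{"dp":[0,0.03,0],"angular":[0,0,0]},{"dp":[0,0,0],"angular":[0,0,0]}]'
python3 -m crank '[{"dp":[0,0.03,0],"angular":[0,0,0]},{"dp":[0,0,0],"angular":[0,0,0]}]'
done | grep -E "tcp|^force"
```

```text
tcp_pos: [0.3943, -0.0679, 0.0272]
force: [0.7, -0.2, 0.0]
tcp_pos: [0.3941, -0.067, 0.0272]
force: [0.0, -0.9, -0.5]
tcp_pos: [0.3941, -0.0662, 0.0272]
force: [-0.9, -2.3, 0.4]
```

```bash
for i in 1; do
python3 -m crank '[{"dp":[0,0.03,0],"angular":[0,0,0]},{"dp":[0,0,0],"angular":[0,0,0]}]'
python3 -m crank '[{"dp":[0,0.015,0],"angular":[0,0,0]},{"dp":[0,0,0],"angular":[0,0,0]}]'
done | grep -E "tcp|^force"
```

```text
tcp_pos: [0.394, -0.0655, 0.0272]
force: [-2.8, -4.8, 0.0]
tcp_pos: [0.3939, -0.0651, 0.0272]
force: [-3.2, -5.9, 0.5]
```

```bash
for i in 1; do
python3 -m crank '[{"dp":[0,0.03,0],"angular":[0,0,0]},{"dp":[0,0,0],"angular":[0,0,0]},{"dp":[0,0,0],"angular":[0,0,0]},{"dp":[0,0,0],"angular":[0,0,0]}]'
python3 -m crank '[{"dp":[0,-0.05,0],"angular":[0,0,0]},{"dp":[0,-0.1,0],"angular":[0,0,0]},{"dp":[0,-0.4,0],"angular":[0,0,0]},{"dp":[0,-0.5,0],"angular":[0,0,0]},{"dp":[0,0,1],"angular":[0,0,0]},{"dp":[0,0,1],"angular":[0,0,0]},{"dp":[0,0,1],"angular":[0,0,0]},{"dp":[0,0,1],"angular":[0,0,0]},{"dp":[0,0,1],"angular":[0,0,0]},{"dp":[0,0,1],"angular":[0,0,0]},{"dp":[0,0,0],"angular":[0,0,0]},{"dp":[0,0,0],"angular":[0,0,0]}]'
done | grep -E "tcp|^force"
python3 - <<'E'
from h import *
from station import vision,sense
from scipy.spatial.transform import Rotation as R
s=sense(); d=vision.snapshot('wrist')
T=np.eye(4);T[:3,:3]=R.from_quat(s['tool_rot']).as_matrix();T[:3,3]=s['tcp_pos']
d['pose']=T@d['mount']; pickle.dump(d,open('w6.pkl','wb'))
cv2.imwrite('pics/w6.png',d['image'])
E
```

```text
tcp_pos: [0.3939, -0.0639, 0.0272]
force: [-3.7, -4.4, 0.7]
tcp_pos: [0.3946, -0.0961, 0.2078]
force: [-0.2, 0.2, -1.0]
```

View pics/w6.png

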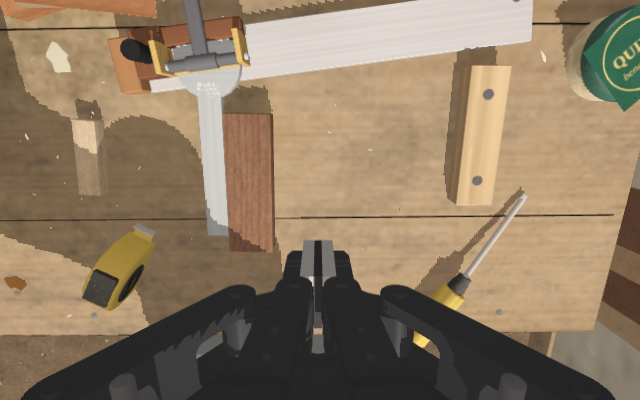

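The blank (250,180) lies against the blade (215,165), roughly flush. I'll compare edge angles of blade, blank and brace by line fits.

```bash
cat > m.py <<'E'
from h import *
import sys
d=pickle.load(open(sys.argv[1],'rb')); im=cv2.GaussianBlur(d['image'],(3,3),0).astype(float)
def edge(a,b,z,ch,w=6,n=60):
    """steepest gradient of channel ch across line a-b, per row, fit line in world"""
    pts=[]
    for t in np.linspace(0,1,n):
        u,v=np.array(a)+t*(np.array(b)-np.array(a)); v=int(round(v)); us=np.arange(int(u)-w,int(u)+w+1)
        g=np.abs(np.gradient(im[v,us,ch])); k=g.argmax()
        if 0<k<len(g)-1:
            den=g[k-1]-2*g[k]+g[k+1]; pts.append((us[k]+(0.5*(g[k-1]-g[k+1])/den if den else 0),v))
    p=xyz(d,pts,z)[:,:2]; 
    for _ in range(3):
        c=np.polyfit(p[:,0],p[:,1],1); r=p[:,1]-np.polyval(c,p[:,0]); p=p[abs(r)<max(2*r.std(),3e-4)]
    return c,r.std(),len(p)
for l in sys.argv[2:]:
    n,x1,y1,x2,y2,z,ch=l.split(','); c,s,k=edge((float(x1),float(y1)),(float(x2),float(y2)),float(z),int(ch))
    print(n,'slope',c[0].round(4),'y@.40',np.polyval(c,.40).round(4),'rms',s.round(5),k)
E
python3 m.py w6.pkl bladeL,199,110,208,225,.021,0 bladeR,222,120,228,225,.021,0 blankL,223,120,229,225,.022,0 blankR,272,120,272,245,.022,0 braceL,470,72,458,195,.024,0 braceR,511,75,490,195,.024,0
echo; python3 m.py w4.pkl bladeL,219,115,230,245,.021,0 bladeR,246,115,254,245,.021,0 braceL,528,80,502,215,.024,0 braceR,568,80,541,215,.024,0
echo; python3 m.py w1.pkl bladeL,323,115,323,220,.021,0 bladeR,346,115,344,220,.021,0 braceR,385,105,380,220,.024,0
```

```text
bladeL slope -0.0304 y@.40 0.0149 rms 0.00013 47
bladeR slope -0.0302 y@.40 -0.0067 rms 0.0001 60
blankL slope -0.0302 y@.40 -0.007 rms 0.0001 60
blankR slope -0.0294 y@.40 -0.0544 rms 5e-05 55
braceL slope -0.0061 y@.40 -0.2339 rms 3e-05 60
braceR slope -0.007 y@.40 -0.2689 rms 0.0001 60

bladeL slope -0.006 y@.40 0.0124 rms 0.00012 59
bladeR slope -0.0036 y@.40 -0.0093 rms 0.0001 52
braceL slope -0.0061 y@.40 -0.2336 rms 5e-05 60
braceR slope -0.0067 y@.40 -0.2688 rms 8e-05 60

bladeL slope -0.0058 y@.40 -0.2123 rms 8e-05 60
bladeR slope -0.0119 y@.40 -0.2328 rms 0.00028 58
braceR slope -0.0072 y@.40 -0.2692 rms 0.00019 50
```

The copied blade crept 0.024 rad while I pressed the blank, right at the 0.025 limit. I'll mend it: push the blade and blank right together, return the stock to its stop so the blade clears the blank, grip the blade and twist it back, then bring the blank up very gently.

```bash
python3 -m crank '[{"dp":[0,0.92,-0.2],"angular":[0,0,0]},{"dp":[0,0.92,-0.2],"angular":[0,0,0]},{"dp":[0,0.92,-0.2],"angular":[0,0,0]},{"dp":[0,0.92,-0.2],"angular":[0,0,0]},{"dp":[0,0.92,-0.2],"angular":[0,0,0]},{"dp":[0,0,-1],"angular":[0,0,0]},{"dp":[0,0,-1],"angular":[0,0,0]},{"dp":[0,0,-1],"angular":[0,0,0]},{"dp":[0,0,-1],"angular":[0,0,0]},{"dp":[0,0,-0.8],"angular":[0,0,0]},{"dp":[0,0,-0.2],"angular":[0,0,0]},{"dp":[0,0,0],"angular":[0,0,0]}]'
python3 -m crank '[{"dp":[0,-0.2,0],"angular":[0,0,0]},{"dp":[0,-0.15,0],"angular":[0,0,0]},{"dp":[0,-0.15,0],"angular":[0,0,0]},{"dp":[0,-0.15,0],"angular":[0,0,0]},{"dp":[0,-0.15,0],"angular":[0,0,0]},{"dp":[0,-0.15,0],"angular":[0,0,0]},{"dp":[0,-0.15,0],"angular":[0,0,0]},{"dp":[0,-0.15,0],"angular":[0,0,0]},{"dp":[0,-0.15,0],"angular":[0,0,0]},{"dp":[0,-0.15,0],"angular":[0,0,0]},{"dp":[0,-0.1,0],"angular":[0,0,0]},{"dp":[0,-0.05,0],"angular":[0,0,0]},{"dp":[0,0.2,0],"angular":[0,0,0]}]'
```

```text
t: 35.85
tcp_pos: [0.393, 0.0426, 0.0258]
tool_rot: [1.0, -0.005, -0.002, -0.0]
force: [-0.2, 0.8, -0.1]
finger_gap: -0.002
gripper_force: 0.0
t: 37.15
tcp_pos: [0.3942, -0.0029, 0.0271]
tool_rot: [1.0, -0.005, -0.0, -0.0]
force: [0.1, 0.1, -0.6]
finger_gap: -0.006
gripper_force: 0.0
```

```bash
python3 -m crank '[{"dp":[0,0.2,0.5],"angular":[0,0,0]},{"dp":[0,0,1],"angular":[0,0,0]},{"dp":[0,0,1],"angular":[0,0,0]},{"dp":[0.9,-0.7,0.5],"angular":[0,0,0]},{"dp":[0.9,-0.7,0],"angular":[0,0,0]},{"dp":[0.9,-0.7,0],"angular":[0,0,0]},{"dp":[0.9,-0.7,0],"angular":[0,0,0]},{"dp":[0.8,-0.7,0],"angular":[0,0,0]},{"dp":[0,0,-1],"angular":[0,0,0]},{"dp":[0,0,-1],"angular":[0,0,0]},{"dp":[0,0,-0.6],"angular":[0,0,0]},{"dp":[0,0,0],"angular":[0,0,0]}]'
python3 -m crank '[{"dp":[-0.02,0.25,0],"angular":[0,0,0]},{"dp":[-0.02,0.2,0],"angular":[0,0,0]},{"dp":[-0.02,0.2,0],"angular":[0,0,0]},{"dp":[-0.02,0.2,0],"angular":[0,0,0]},{"dp":[-0.02,0.2,0],"angular":[0,0,0]},{"dp":[-0.02,0.2,0],"angular":[0,0,0]},{"dp":[-0.02,0.15,0],"angular":[0,0,0]},{"dp":[0,0.15,0],"angular":[0,0,0]},{"dp":[0,0,0],"angular":[0,0,0]}]'
```

```text
t: 38.35
tcp_pos: [0.5238, -0.1, 0.0367]
tool_rot: [1.0, -0.004, -0.003, -0.001]
force: [-0.8, -0.8, -0.4]
finger_gap: 0.0
gripper_force: 0.0
t: 39.25
tcp_pos: [0.5218, -0.0542, 0.0391]
tool_rot: [1.0, -0.004, -0.0, -0.0]
force: [-0.2, -0.6, 0.4]
finger_gap: 0.0
gripper_force: 0.0
```

```bash
python3 -m crank '[{"dp":[0,0.1,0],"angular":[0,0,0]},{"dp":[0,0.1,0],"angular":[0,0,0]},{"dp":[0,0.07,0],"angular":[0,0,0]},{"dp":[0,0.06,0],"angular":[0,0,0]},{"dp":[0,0,0],"angular":[0,0,0]}]'
python3 -m crank '[{"dp":[0,-0.4,0],"angular":[0,0,0]},{"dp":[0,0,1],"angular":[0,0,0]},{"dp":[0,0,1],"angular":[0,0,0]},{"dp":[0,0,1],"angular":[0,0,0]},{"dp":[-0.85,0.4,0.8],"angular":[0,0,-0.25]},{"dp":[-0.85,0.4,0.8],"angular":[0,0,-0.25]},{"dp":[-0.85,0.4,0.6],"angular":[0,0,-0.25]},{"dp":[-0.85,0.45,0],"angular":[0,0,-0.25]},{"dp":[-0.85,0.4,0],"angular":[0,0,-0.25]},{"dp":[0,0,0],"angular":[0,0,0]},{"dp":[0,0,0],"angular":[0,0,0]}]' 0.55
python3 - <<'E'
from h import *
from station import vision,sense
from scipy.spatial.transform import Rotation as R
s=sense(); d=vision.snapshot('wrist')
T=np.eye(4);T[:3,:3]=R.from_quat(s['tool_rot']).as_matrix();T[:3,3]=s['tcp_pos']
d['pose']=T@d['mount']; pickle.dump(d,open('w7.pkl','wb')); print(s['tcp_pos'],s['tool_rot'])
hsv=cv2.cvtColor(d['image'],cv2.COLOR_BGR2HSV).astype(int);H,S,V=[hsv[...,i] for i in range(3)]
for v in range(110,231,20):
    m=lambda k:[(a[0],a[-1]) for a in np.split(np.where(k)[0],np.where(np.diff(np.where(k)[0])>2)[0]+1) if len(a)>12]
    print(v,'grey',m((S[v]<55)&(V[v]>110)),'dark',m((H[v]<15)&(S[v]>100)&(V[v]<190)),'pale',m((V[v]>200)&(S[v]>60)))
E
```

```text
t: 39.75
tcp_pos: [0.5221, -0.0468, 0.0392]
tool_rot: [1.0, -0.003, -0.0, 0.001]
force: [-2.1, -8.4, -0.9]
finger_gap: 0.002
gripper_force: 4.2
t: 40.85
tcp_pos: [0.3947, 0.0045, 0.1955]
tool_rot: [1.0, -0.015, 0.001, -0.0]
force: [0.1, -0.5, -0.5]
finger_gap: 0.451
gripper_force: 0.0
[0.3946579  0.0045021  0.19548827] [ 9.99883195e-01 -1.52730842e-02  5.73710073e-04 -4.23093690e-06]
110 grey [(np.int64(305), np.int64(329))] dark [(np.int64(369), np.int64(421))] pale [(np.int64(585), np.int64(624))]
130 grey [(np.int64(305), np.int64(329))] dark [(np.int64(368), np.int64(420))] pale [(np.int64(170), np.int64(193)), (np.int64(582), np.int64(619))]
150 grey [(np.int64(306), np.int64(329))] dark [(np.int64(367), np.int64(418))] pale [(np.int64(172), np.int64(194)), (np.int64(578), np.int64(615))]
170 grey [(np.int64(306), np.int64(328))] dark [(np.int64(367), np.int64(417))] pale [(np.int64(175), np.int64(188)), (np.int64(574), np.int64(611))]
190 grey [(np.int64(306), np.int64(328))] dark [(np.int64(366), np.int64(415))] pale [(np.int64(570), np.int64(606))]
210 grey [(np.int64(307), np.int64(329))] dark [(np.int64(365), np.int64(414))] pale []
230 grey [(np.int64(307), np.int64(328))] dark [(np.int64(365), np.int64(412))] pale []
```

```bash
python3 m.py w7.pkl bladeL,305,110,307,230,.021,0 bladeR,330,110,329,230,.021,0 blankL,369,115,365,230,.022,0 braceL,584,100,569,195,.024,0 braceR,627,100,607,190,.024,0
```

```text
bladeL slope -0.0236 y@.40 0.0146 rms 7e-05 55
bladeR slope -0.023 y@.40 -0.0068 rms 0.0001 60
blankL slope -0.0221 y@.40 -0.045 rms 9e-05 36
braceL slope -0.0051 y@.40 -0.2334 rms 3e-05 60
braceR slope -0.0068 y@.40 -0.2686 rms 9e-05 59
```

```bash
for i in 1; do python3 -m crank '[{"dp":[0,0,-0.95],"angular":[0,0,0.2]},{"dp":[0,0,-0.95],"angular":[0,0,0.2]},{"dp":[0,0,-0.95],"angular":[0,0,0]},{"dp":[0,0,-0.95],"angular":[0,0,0]},{"dp":[0,0,-0.95],"angular":[0,0,0]},{"dp":[0,0,-0.7],"angular":[0,0,0]},{"dp":[0,0,-0.15],"angular":[0,0,0]},{"dp":[0,0,0],"angular":[0,0,0]},{"dp":[0,0,0],"angular":[0,0,0]}]'
python3 -m crank '[{"dp":[0,0,0],"angular":[0,0,0]},{"dp":[0,0,0],"angular":[0,0,0]},{"dp":[0,0,0],"angular":[0,0,0]},{"dp":[0,0,0],"angular":[0,0,0]},{"dp":[0,0,0],"angular":[0,0,0]}]' 1 80
python3 -m crank '[{"dp":[0,-0.02,0],"angular":[0,0,0.35]},{"dp":[0,-0.02,0],"angular":[0,0,0.35]},{"dp":[0,-0.02,0],"angular":[0,0,0.35]},{"dp":[0,0,0],"angular":[0,0,0]},{"dp":[0,0,0],"angular":[0,0,0]}]'; done; python3 -c "
from station import sense; s=sense(); print(s['tool_rot'],s['ft_torque'])"
```

```text
t: 41.8
tcp_pos: [0.3955, 0.0041, 0.0276]
tool_rot: [1.0, -0.012, 0.001, 0.0]
force: [-0.4, -0.3, 0.1]
finger_gap: 0.451
gripper_force: 0.0
t: 42.3
tcp_pos: [0.3954, 0.0042, 0.0283]
tool_rot: [1.0, -0.012, 0.001, 0.0]
force: [0.2, 0.2, 8.3]
finger_gap: 0.229
gripper_force: 78.3
t: 42.8
tcp_pos: [0.3954, 0.0024, 0.0283]
tool_rot: [1.0, -0.003, 0.001, 0.0]
force: [0.3, -0.6, 7.9]
finger_gap: 0.229
gripper_force: 78.5
[ 9.99993138e-01 -3.37502206e-03  1.49214885e-03  3.27256267e-04] [-0.01221658  0.03300729 -0.2411667 ]
```

```bash
python3 -m crank '[{"dp":[0,0,0],"angular":[0,0,0]},{"dp":[0,0,0],"angular":[0,0,0]},{"dp":[0,0,0],"angular":[0,0,0]},{"dp":[0,0,0.3],"angular":[0,0,0]},{"dp":[0,0,0.8],"angular":[0,0,0]},{"dp":[0,0,1],"angular":[0,0,0]},{"dp":[0,0,1],"angular":[0,0,0]},{"dp":[0,0,1],"angular":[0,0,0]},{"dp":[0,0,1],"angular":[0,0,0]},{"dp":[0,0,0.5],"angular":[0,0,0]},{"dp":[0,0,0],"angular":[0,0,0]},{"dp":[0,0,0],"angular":[0,0,0]}]' 0.55
python3 - <<'E'
from h import *
from station import vision,sense
from scipy.spatial.transform import Rotation as R
s=sense(); d=vision.snapshot('wrist')
T=np.eye(4);T[:3,:3]=R.from_quat(s['tool_rot']).as_matrix();T[:3,3]=s['tcp_pos']
d['pose']=T@d['mount']; pickle.dump(d,open('w8.pkl','wb'))
hsv=cv2.cvtColor(d['image'],cv2.COLOR_BGR2HSV).astype(int);H,S,V=[hsv[...,i] for i in range(3)]
m=lambda k:[(int(a[0]),int(a[-1])) for a in np.split(np.where(k)[0],np.where(np.diff(np.where(k)[0])>2)[0]+1) if len(a)>12]
for v in (100,120,190,220):
    print(v,'grey',m((S[v]<55)&(V[v]>110)),'dark',m((H[v]<15)&(S[v]>100)&(V[v]<190)),'pale',m((V[v]>200)&(S[v]>60)))
# end stop to stock gap: colours along the far band
E
```

```text
t: 44.0
tcp_pos: [0.3942, 0.0028, 0.1953]
tool_rot: [1.0, -0.003, 0.0, 0.0]
force: [-0.6, -0.6, -0.6]
finger_gap: 0.453
gripper_force: 0.0
100 grey [(306, 330)] dark [] pale [(588, 626)]
120 grey [(306, 330)] dark [(368, 421)] pale [(170, 192), (583, 621)]
190 grey [(307, 329)] dark [(364, 413)] pale [(568, 604)]
220 grey [(307, 328)] dark [(362, 417)] pale []
```

```bash
python3 m.py w8.pkl bladeL,306,110,307,225,.021,0 bladeR,331,110,329,225,.021,0 blankL,368,120,362,225,.022,0 braceL,587,100,567,190,.024,0 braceR,627,100,605,190,.024,0; python3 - <<'E'
import pickle; from h import *
d=pickle.load(open('w8.pkl','rb')); print(xyz(d,[(368,114),(420,113)],.022).round(4))
print([tuple(d['image'][v,394]) for v in range(90,125,4)])
E
```

```text
bladeL slope -0.014 y@.40 0.0125 rms 5e-05 60
bladeR slope -0.0129 y@.40 -0.009 rms 0.00011 60
blankL slope 0.0224 y@.40 -0.0434 rms 0.00248 40
braceL slope -0.0048 y@.40 -0.2335 rms 3e-05 60
braceR slope -0.006 y@.40 -0.2687 rms 0.0001 60
[[ 0.4574 -0.0431  0.022 ]
 [ 0.458  -0.0893  0.022 ]]
[(np.uint8(76), np.uint8(101), np.uint8(123)), (np.uint8(77), np.uint8(102), np.uint8(124)), (np.uint8(79), np.uint8(104), np.uint8(127)), (np.uint8(77), np.uint8(101), np.uint8(124)), (np.uint8(70), np.uint8(90), np.uint8(121)), (np.uint8(85), np.uint8(113), np.uint8(155)), (np.uint8(83), np.uint8(109), np.uint8(152)), (np.uint8(84), np.uint8(111), np.uint8(153)), (np.uint8(82), np.uint8(107), np.uint8(149))]
```

```bash
for i in 1; do python3 -m crank '[{"dp":[0.05,-0.82,0],"angular":[0,0,0]},{"dp":[0.05,-0.82,0],"angular":[0,0,0]},{"dp":[0.05,-0.82,0],"angular":[0,0,0]},{"dp":[0.05,-0.82,-0.3],"angular":[0,0,0]},{"dp":[0.05,-0.82,-0.8],"angular":[0,0,0]},{"dp":[0,0,-0.9],"angular":[0,0,0]},{"dp":[0,0,-0.9],"angular":[0,0,0]},{"dp":[0,0,-0.9],"angular":[0,0,0]},{"dp":[0,0,-0.9],"angular":[0,0,0]},{"dp":[0,0,-0.7],"angular":[0,0,0]},{"dp":[0,0,-0.2],"angular":[0,0,0]},{"dp":[0,0,0],"angular":[0,0,0]}]' 1 30
python3 -m crank '[{"dp":[0,0.15,0],"angular":[0,0,0]},{"dp":[0,0.15,0],"angular":[0,0,0]},{"dp":[0,0.15,0],"angular":[0,0,0]},{"dp":[0,0.15,0],"angular":[0,0,0]},{"dp":[0,0.15,0],"angular":[0,0,0]},{"dp":[0,0.15,0],"angular":[0,0,0]},{"dp":[0,0.15,0],"angular":[0,0,0]},{"dp":[0,0.15,0],"angular":[0,0,0]},{"dp":[0,0.15,0],"angular":[0,0,0]},{"dp":[0,0.1,0],"angular":[0,0,0]},{"dp":[0,0,0],"angular":[0,0,0]}]'
python3 -m crank '[{"dp":[0,0.06,0],"angular":[0,0,0]},{"dp":[0,0.06,0],"angular":[0,0,0]},{"dp":[0,0,0],"angular":[0,0,0]}]'; done | grep -E "t:|tcp|^force"
```

```text
t: 45.25
tcp_pos: [0.401, -0.1197, 0.0258]
tool_rot: [1.0, -0.003, -0.002, -0.001]
force: [0.2, 0.2, 0.1]
t: 46.35
tcp_pos: [0.4015, -0.076, 0.0271]
tool_rot: [1.0, -0.002, -0.001, -0.0]
force: [-0.1, -0.1, -0.6]
t: 46.65
tcp_pos: [0.4018, -0.0729, 0.0271]
tool_rot: [1.0, -0.003, -0.0, -0.0]
force: [-0.8, 0.2, -0.3]
```

```bash
for i in 1; do python3 -m crank '[{"dp":[0,0.06,0],"angular":[0,0,0]},{"dp":[0,0.06,0],"angular":[0,0,0]},{"dp":[0,0,0],"angular":[0,0,0]}]'
python3 -m crank '[{"dp":[0,0.03,0],"angular":[0,0,0]},{"dp":[0,0,0],"angular":[0,0,0]}]'
python3 -m crank '[{"dp":[0,0.03,0],"angular":[0,0,0]},{"dp":[0,0,0],"angular":[0,0,0]}]'
python3 -m crank '[{"dp":[0,0.02,0],"angular":[0,0,0]},{"dp":[0,0,0],"angular":[0,0,0]}]'; done | grep -E "t:|tcp|^force"
```

```text
t: 46.95
tcp_pos: [0.4018, -0.0693, 0.0272]
tool_rot: [1.0, -0.003, -0.0, -0.0]
force: [0.6, 0.8, -0.0]
t: 47.15
tcp_pos: [0.402, -0.0686, 0.0272]
tool_rot: [1.0, -0.003, -0.0, -0.0]
force: [0.1, 0.1, 0.7]
t: 47.35
tcp_pos: [0.4021, -0.0678, 0.0272]
tool_rot: [1.0, -0.003, -0.0, -0.0]
force: [0.2, 0.3, -0.2]
t: 47.55
tcp_pos: [0.4021, -0.0672, 0.0272]
tool_rot: [1.0, -0.003, 0.0, 0.0]
force: [-1.0, -0.3, -0.4]
```

```bash
for i in 1; do python3 -m crank '[{"dp":[0,0.02,0],"angular":[0,0,0]},{"dp":[0,0,0],"angular":[0,0,0]}]'
python3 -m crank '[{"dp":[0,0.02,0],"angular":[0,0,0]},{"dp":[0,0,0],"angular":[0,0,0]}]'
python3 -m crank '[{"dp":[0,0.02,0],"angular":[0,0,0]},{"dp":[0,0,0],"angular":[0,0,0]}]'; done | grep -E "t:|tcp|^force"
```

```text
t: 47.75
tcp_pos: [0.4021, -0.0666, 0.0272]
tool_rot: [1.0, -0.003, 0.0, -0.0]
force: [-0.3, -0.3, -0.5]
t: 47.95
tcp_pos: [0.4021, -0.066, 0.0272]
tool_rot: [1.0, -0.003, -0.0, -0.0]
force: [-0.1, 0.0, -0.2]
t: 48.15
tcp_pos: [0.402, -0.0655, 0.0272]
tool_rot: [1.0, -0.003, -0.0, 0.0]
force: [-0.6, -1.8, 0.2]
```

```bash
for i in 1; do python3 -m crank '[{"dp":[0,0.03,0],"angular":[0,0,0]},{"dp":[0,0,0],"angular":[0,0,0]},{"dp":[0,0,0],"angular":[0,0,0]}]'
python3 -m crank '[{"dp":[0,-0.05,0],"angular":[0,0,0]},{"dp":[0,-0.1,0],"angular":[0,0,0]},{"dp":[0,-0.4,0],"angular":[0,0,0]},{"dp":[0,-0.5,0],"angular":[0,0,0]},{"dp":[0,0,1],"angular":[0,0,0]},{"dp":[0,0,1],"angular":[0,0,0]},{"dp":[0,0,1],"angular":[0,0,0]},{"dp":[0,0,1],"angular":[0,0,0]},{"dp":[0,0,1],"angular":[0,0,0]},{"dp":[0,0,1],"angular":[0,0,0]},{"dp":[0,0,0],"angular":[0,0,0]},{"dp":[0,0,0],"angular":[0,0,0]}]'
done | grep -E "t:|tcp|^force"
python3 - <<'E'
from h import *
from station import vision,sense
from scipy.spatial.transform import Rotation as R
s=sense(); d=vision.snapshot('wrist')
T=np.eye(4);T[:3,:3]=R.from_quat(s['tool_rot']).as_matrix();T[:3,3]=s['tcp_pos']
d['pose']=T@d['mount']; pickle.dump(d,open('w9.pkl','wb'))
hsv=cv2.cvtColor(d['image'],cv2.COLOR_BGR2HSV).astype(int);H,S,V=[hsv[...,i] for i in range(3)]
m=lambda k:[(int(a[0]),int(a[-1])) for a in np.split(np.where(k)[0],np.where(np.diff(np.where(k)[0])>2)[0]+1) if len(a)>12]
for v in (80,100,120,190,220):
    print(v,'grey',m((S[v]<55)&(V[v]>110)),'dark',m((H[v]<15)&(S[v]>100)&(V[v]<190)),'pale',m((V[v]>200)&(S[v]>60)))
E
python3 m.py w9.pkl bladeL,199,115,208,225,.021,0 bladeR,222,125,228,225,.021,0 blankR,272,125,272,240,.022,0 braceL,470,80,459,185,.024,0 braceR,511,80,492,185,.024,0
```

```text
t: 48.45
tcp_pos: [0.4019, -0.0647, 0.0272]
tool_rot: [1.0, -0.003, -0.0, 0.0]
force: [-1.6, -4.9, 0.3]
t: 49.65
tcp_pos: [0.4023, -0.0966, 0.2077]
tool_rot: [1.0, -0.003, 0.001, 0.0]
force: [0.1, 0.5, 0.4]
80 grey [(202, 307)] dark [(137, 155)] pale [(471, 509)]
100 grey [(190, 231)] dark [] pale [(468, 482), (492, 506), (572, 585)]
120 grey [(199, 222)] dark [(223, 272)] pale [(466, 503)]
190 grey [(205, 226)] dark [(228, 274)] pale [(458, 470), (481, 493)]
220 grey [(207, 228)] dark [(230, 274), (622, 639)] pale []
bladeL slope -0.0219 y@.40 0.014 rms 0.00011 54
bladeR slope -0.0224 y@.40 -0.0076 rms 9e-05 60
blankR slope -0.0211 y@.40 -0.0553 rms 5e-05 60
braceL slope -0.0061 y@.40 -0.2339 rms 3e-05 60
braceR slope -0.0062 y@.40 -0.269 rms 9e-05 60
```

```bash
python3 -c "
from station import order; print(order.sign_off())"
```

```text
the job is handed in; nothing more can be done
None
```

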